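# Lock the vial rack with the hex key and put the key away in the black bowl

## Task

The orange-handled hex key already stands in the recessed hex socket of the vial rack's lock: turn it a quarter turn clockwise (seen from above) to lock the rack, then pull the key straight up out of the socket and leave it resting in the black bowl, not the white one, with the bowl upright. Leave the nutmeg mill where it stands.

Things in the scene. Friction and masses are not known exactly. Their poses are not given: they have to be found in the camera images.
- key_handle (a point): Centre of the hex key's orange block handle: 44 mm long (own x), 14 wide (own y, grip across this), 22 high (own z, up); 80 g. Below it a dark steel hex shank, 14 mm across flats, 40 long; its tip is 51 mm below this point. At the start it stands 16 mm deep in the lock's socket, this point 85 mm above the table and 35 above the socket mouth, on the lock's vertical axis.
- lock (a joint): Turn of the steel hex socket on the fixed aluminium rack, rad, clockwise from above. Starts at 0 to 0.08, quarter turn 1.57, stop 1.9; light friction, stays where left. Socket 1 mm wider than the key: about 8 degrees of play either way. Five white-capped vials, tops 127 mm above the table, stand on the rack in a row square to the handle's length, from 68 mm off the lock's axis.
- black_bowl: Black ceramic mini bowl, loose, 300 g: 100 mm across the rim, 45 high, wall 4, inner floor 6 mm above its underside and about 60 across. Origin at the centre of its underside, z up, on the drawer's rubber lining 4 mm above the table. A white bowl of the same shape stands at least 115 mm off, centre to centre; the two may have swapped places.
- mill: Stainless nutmeg mill standing upright, a bystander: 44 mm across, 106 mm high with its black button, loose, 300 g. Origin at the centre of its underside, z up.
Mind the look-alikes: they are no part of the job. Of the things shaped like the part that bears key_handle, the dark steel one is meant.

How it is judged:
By the outcome, as a careful person would: the job done as asked, in the order asked, and still so for the second after the job is handed in, with the robot touching nothing.
It also fails if it takes over 45 s, if anything falls off the work surface, if the arm or the gripper's body presses on something with over 40 N, if the wrist force passes 120 N, or if a joint passes its speed limit or range.

## Robot

A 6-joint arm with a two-finger parallel gripper is mounted at the origin on the work surface. World frame = base frame: x ahead of the robot, y to its left, z up, the work surface at z = 0. Lengths are in mm, angles in degrees, forces in N, time in s.
With the tool pointing down it reaches from about 350 to 725 mm from the base axis. Payload 4.3 kg.
Tool frame: the origin (TCP) lies between the finger pads; the fingertips stand 8 mm ahead of it and the grasp point (between the pads) lies 11 mm behind it; z points along the fingers, y is the direction in which the jaws open and shut (so a half turn about z gives the same grasp; the last joint's range is limited). The gripper opens to 85 mm and grips with 20 to 120 N. Pads are 22 mm wide; open, the fingers measure 114 mm over their backs; the gripper's body (76 mm by 85 mm) begins 54 mm behind the grasp point. The pads swing forward as they close: fully open they stand 13 mm farther back than shut.
Start: joints at [-77.653, 21.618, 4.641, 73.018, 0, 83.68], TCP at [184.05, -544.786, 239.329] pointing down, gripper open.
Joint ranges: [-156.06, 156.06], [-48.1, 94.91], [-58.44, 69.94], [-101.28, 121.22], [-78.64, 73.56], [-180, 180]. Speed limits (degrees/s): [147.25, 147.25, 180, 180, 180, 180].

## Interface

Orientations are given as a 3x3 rotation matrix whose columns are the frame's x, y, z axes.
In Python, from bench import * gives the robot as it stands. The module is installed in compiled form; this text tells all that it offers.
- The arm moves only by the shell command python3 -m pendant 'ROWS'. ROWS is JSON, a list of rows, each an object with "delta_rot": the turn, a rotation vector about the tool's x, y, z in degrees, a list of three; "linear": the shift along the tool's x, y, z in m, a list of three; "gripper": the finger opening in m, from 0 to 0.0854. A call has exactly 5 rows; each row is the pose to reach, as a shift and turn from the pose commanded when the call began, along the tool's axes at that moment; what a row does not reach only later rows make up. A row lasts 1/8 s, in which the tool goes at most 62.5 mm and 10.7 degrees, less where a joint would pass 70% of its speed; a pose out of reach is approached as far as the arm can. A call with a gripper value outside its range is refused whole. The fingers move at their own pace and stop on an object; the grip force is fixed at half the most. Time passes only in rows, so rows that repeat a pose let the fingers close, or fill a call up. It gives the time, the measured TCP pose, the force and the opening at its end, in the units of the state.
- observe(): the state, without advancing time (a new reading comes with each control period).
- camera(name): name is "scene" or "top"; returns (picture, depth): 480x640x3 uint8, red, green, blue; 480x640 float32, mm along the optical axis (not along the pixel's ray), 0 where there is no reading.
- get_calibration(name): a dict with "K" (3x3 intrinsics, pixels), "k1" (the pictures are not rectified: a ray, as slopes to the right and down, at radius r is drawn at 1 + k1 r^2 times it, then the intrinsics apply), "rvec" (rotation vector, rad) and "tvec" (3), from world to camera coordinates, as OpenCV has them. Camera axes: x right, y down, z forward; pixel columns grow to the right and rows downward; lengths in mm; the calibration is good to about 2 mm. A picture is of the moment at which its call begins. get_calibration takes no time and is no camera call.
- job_done(): hands the job in, once; it reports no verdict.
The state is a dict: "time_s": time; "q": joint angles; "qd": joint speeds; "tau": joint torques, N m; "ee_pos": TCP position; "tcp_rot": TCP orientation; "force": force on the tool from outside, world axes, zero at the start; "ft_torque": the same for the moment, N m; "grip_width": finger opening in mm.
Only numpy, scipy, OpenCV 4.12 (cv2) and the standard library are available. Lean on these libraries where they do the work, as an engineer would, in place of code of your own. Each camera call takes 0.05 s, during which the arm holds its last target. There are 200 camera calls.

## Working session

There is one attempt and no reset: what is moved stays moved. The work goes in short steps, Python scripts to look and compute and a shell command to move; the robot and the scene stay as the last step left them, time stands still between calls to the robot, and variables do not carry over. Pictures are saved under pics/ and viewed, about 8 in all and at most 12, crops included, and the job is handed in when it is done.

```bash
mkdir -p pics; cat > h.py <<'E'
from bench import *
import numpy as np, cv2
def save(n,im,box=None,s=1):
    if box: im=im[box[1]:box[3],box[0]:box[2]]
    cv2.imwrite('pics/'+n,cv2.resize(im[:,:,::-1],None,fx=s,fy=s,interpolation=cv2.INTER_CUBIC))
def ray(c,uv):
    uv=np.atleast_2d(np.asarray(uv,float));K=np.array(c['K']);d=np.stack([(uv[:,0]-K[0,2])/K[0,0],(uv[:,1]-K[1,2])/K[1,1]],1)
    p=d.copy()
    for _ in range(20): p=d/(1+c['k1']*(p**2).sum(1,keepdims=True))
    R=cv2.Rodrigues(np.array(c['rvec'],float))[0];t=np.array(c['tvec'],float).ravel()
    return -R.T@t, np.c_[p,np.ones(len(p))]@R
def onz(c,uv,z):
    o,d=ray(c,uv); return o+d*((z-o[2])/d[:,2])[:,None]
def cloud(c,uv,dep):
    o,d=ray(c,uv); return o+d*np.asarray(dep)[:,None]
E
python3 - <<'E'
from h import *
for n in('scene','top'):
    p,d=camera(n);save(n+'0.png',p);np.savez(n+'0.npz',p=p,d=d);c=get_calibration(n);print(n,ray(c,[[320,240]]),c['k1'])
print(observe())
E
```

```text
scene (array([1048.54850179,  295.77509258,  611.53590454]), array([[-0.69780888, -0.41936131, -0.58129225]])) -0.13400756008077794
top (array([ 343.12864892, -124.91111549,  785.41841445]), array([[ 0.13592383,  0.04358259, -0.98992582]])) -0.047267904467693835
{'time_s': 0.1, 'q': array([-7.76528703e+01,  2.16578489e+01,  4.57127016e+00,  7.30171641e+01,
       -7.42808065e-04,  8.36818876e+01]), 'qd': array([ 0.07952727, -0.15308542,  0.15884021,  0.06055793,  0.03056769,
        0.06134647]), 'tau': array([ 8.27970998e-04, -4.64694464e+01,  2.70581710e+01,  1.20024243e-02,
       -1.52967441e-04,  7.06088159e-06]), 'ee_pos': array([ 183.91904858, -544.20217137,  238.45751597]), 'tcp_rot': array([[ 9.47404634e-01,  3.20037967e-01, -3.99843968e-04],
       [ 3.20038163e-01, -9.47403006e-01,  1.76600136e-03],
       [ 1.86374107e-04, -1.80108320e-03, -9.99998361e-01]]), 'force': array([ 0.5241507 , -0.50850276,  0.72110748]), 'ft_torque': array([0.05243336, 0.03660376, 0.05516932]), 'grip_width': 85.2892326968935}
```

View pics/scene0.png

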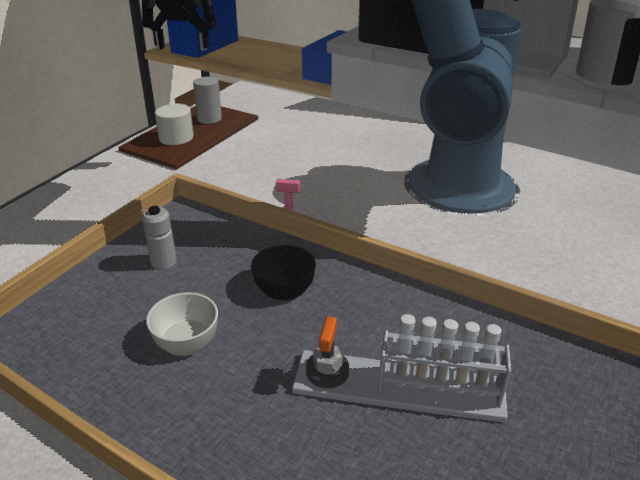

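View pics/top0.png

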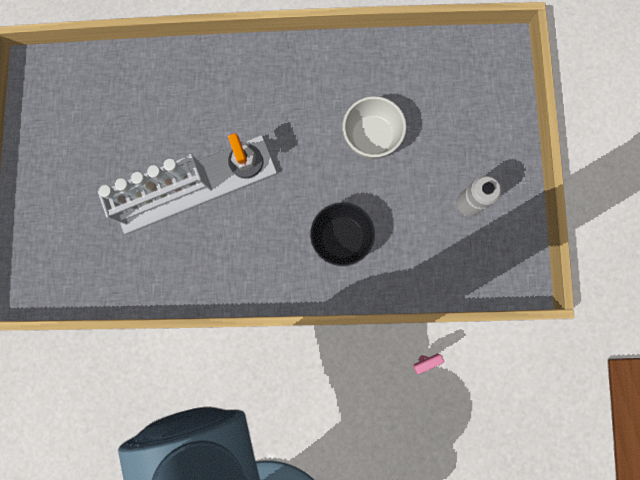

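The scene shows an orange handle standing in the rack's socket (scene 328,335; top 237,149) and a pink look-alike outside the drawer (scene 288,190; top 429,363). The orange one is the key, because it stands in the lock beside the five vials. The black bowl is at top (343,234), the white bowl at (375,127) and the mill at (485,190). I'll measure these and confirm the key in a crop.

```bash
python3 - <<'E'
from h import *
for n in('scene','top'):
    z=np.load(n+'0.npz');p,d=z['p'],z['d'];c=get_calibration(n)
    hsv=cv2.cvtColor(p,cv2.COLOR_RGB2HSV)
    m=(hsv[...,0]>5)&(hsv[...,0]<16)&(hsv[...,1]>200)&(hsv[...,2]>110)
    box=(200,120,300,200) if n=='top' else (290,300,380,400)
    w=np.zeros_like(m);w[box[1]:box[3],box[0]:box[2]]=1;m&=w
    v,u=np.nonzero(m);dd=d[v,u];ok=dd>0
    P=cloud(c,np.c_[u,v][ok],dd[ok]);print(n,'px',u.mean(),v.mean(),len(u),'z pct',np.percentile(P[:,2],[5,25,50,75,95]))
    T=P[(P[:,2]>92)&(P[:,2]<101)]
    r=cv2.minAreaRect(T[:,:2].astype(np.float32));print('top face rect',r,len(T), T.mean(0)); print(cv2.boxPoints(r))
    save(n+'key.png',p,box,5)
    # everything cloud: vial caps, bowls, mill
    vv,uu=np.mgrid[:480,:640];g=d>0;A=cloud(c,np.c_[uu[g],vv[g]],d[g]);col=p[g]
    for nm,b in {'black':(300,190,385,275),'white':(335,85,415,165),'mill':(450,170,505,220)}.items() if n=='top' else {'black':(245,240,322,305),'white':(140,285,225,360),'mill':(138,200,182,275)}.items():
        s=(uu[g]>=b[0])&(uu[g]<b[2])&(vv[g]>=b[1])&(vv[g]<b[3]);Q=A[s]
        h=Q[Q[:,2]>(44 if nm!='mill' else 60)]
        (cx,cy),R=cv2.minEnclosingCircle(h[:,:2].astype(np.float32));print(nm,cx,cy,R,h[:,2].max(),len(h))
    b=(90,150,185,210) if n=='top' else (395,310,505,350)
    s=(uu[g]>=b[0])&(uu[g]<b[2])&(vv[g]>=b[1])&(vv[g]<b[3])&(A[:,2]>122)&(A[:,2]<132);Q=A[s]
    print('vials',Q.min(0),Q.max(0),cv2.fitLine(Q[:,:2].astype(np.float32),2,0,.01,.01).ravel())
E
cd pics; python3 -c "
import cv2,numpy as np
a=cv2.imread('topkey.png');b=cv2.imread('scenekey.png');h=400
cv2.imwrite('crop1.png',np.hstack([cv2.resize(a,(400,320)),cv2.resize(b,(360,400))[:320]]))"
```

```text
scene px 328.6279863481229 330.73720136518773 293 z pct [83.25397747 93.84782053 95.19413895 95.89814206 96.95463413]
top face rect ((583.762939453125, 27.90126609802246), (44.28642654418945, 11.774807929992676), 18.664331436157227) 237 [584.6660475   28.45257313  95.37862342]
[[560.90015   26.392706]
 [564.66833   15.237139]
 [606.62573   29.409826]
 [602.85754   40.56539 ]]
black 454.80517578125 -126.26338195800781 51.374534606933594 51.12240931038832 592
white 625.7977294921875 -181.91302490234375 51.055660247802734 52.51898942818241 735
mill 508.8406677246094 -333.22393798828125 22.7110595703125 112.38841884433987 871
vials [506.49330851 107.6889195  122.06885405] [559.89227611 218.30555141 129.89456763] [ 3.4990114e-01 -9.3678665e-01  5.3447552e+02  1.6367024e+02]
top px 240.82051282051282 151.74358974358975 39 z pct [82.31082855 86.88256995 91.05577341 92.64800672 94.56438702]
top face rect ((581.8048706054688, 24.826034545898438), (43.245094299316406, 10.283398628234863), 14.189685821533203) 14 [580.1156957   21.62489209  93.5720558 ]
[[559.58167   24.51046 ]
 [562.1024    14.540814]
 [604.0281    25.14161 ]
 [601.5073    35.111256]]
black 454.5451965332031 -126.61944580078125 49.76097869873047 50.88154695116748 557
white 623.7525024414062 -181.20652770996094 50.31112289428711 50.51108478522167 510
mill 504.66632080078125 -335.6269836425781 22.763607025146484 111.79060929176899 931
vials [504.40324837 106.74570151 122.1041742 ] [556.09781071 219.68234113 129.15071088] [ 3.4861937e-01 -9.3726438e-01  5.3028961e+02  1.6260472e+02]
```

View pics/crop1.png

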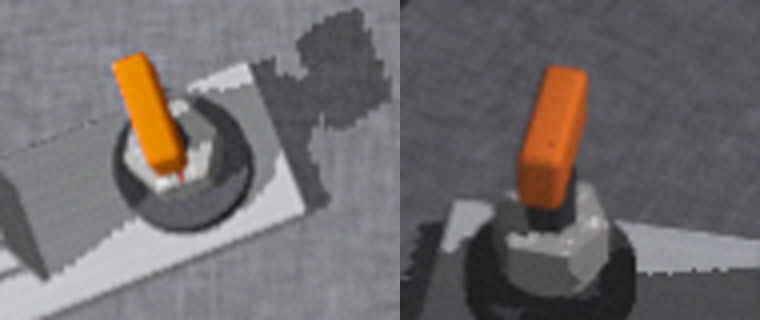

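The crop confirms it: the orange block on a dark shank stands in the steel hex socket. Next I'll refine its xy and yaw from both views, check the drawer wall, and work out the move.

```bash
python3 - <<'E'
from h import *
for n in('scene','top'):
    z=np.load(n+'0.npz');p,d=z['p'],z['d'];c=get_calibration(n)
    hsv=cv2.cvtColor(p,cv2.COLOR_RGB2HSV)
    m=(hsv[...,0]>3)&(hsv[...,0]<25)&(hsv[...,1]>190)&(hsv[...,2]>100)
    w=np.zeros_like(m);b=(215,120,270,185) if n=='top' else (300,300,360,365);w[b[1]:b[3],b[0]:b[2]]=1;m&=w
    v,u=np.nonzero(m);dd=d[v,u]
    P=cloud(c,np.c_[u,v],dd)[dd>0];print(n,len(u),np.percentile(P[:,2],[5,50,95]))
    t=m.copy();D=np.full(d.shape,0.);
    T=P[P[:,2]>92.5]; uvT=np.c_[u,v][dd>0][P[:,2]>92.5]
    X=onz(c,uvT,96);r=cv2.minAreaRect(X[:,:2].astype(np.float32));print('onz',r,len(T),X.mean(0)[:2])
    if n=='top':
        print('wall',cloud(c,[[330,320],[330,312]],d[[320,312],[330,330]]))
        print('vial1', onz(c,[[169,164]],127))
E
```

```text
scene 379 [80.5194899  94.87914726 96.87183494]
onz ((585.508544921875, 28.519577026367188), (43.98704147338867, 12.572211265563965), 19.53783416748047) 253 [585.95654737  28.54976156]
top 270 [86.87376347 93.95462264 96.17658755]
onz ((580.1405029296875, 26.334447860717773), (43.15692901611328, 13.07947063446045), 18.031307220458984) 221 [580.06314533  26.46454963]
wall [[ 322.91298856 -104.68988047   42.07116324]
 [ 334.4893904  -103.98008152    4.99188273]]
vial1 [[548.00118506 115.70534715 127.        ]]
```

```bash
cat >> h.py <<'E'
def goto(p,yaw,tilt=0):
    "print shift (m, tool axes) and rotvec (deg) from measured pose to TCP p, tool x at yaw (deg), then tilt about tool y"
    from scipy.spatial.transform import Rotation as Ro
    s=observe();R=s['tcp_rot'];y=np.radians(yaw);c,q=np.cos(y),np.sin(y)
    G=np.array([[c,q,0],[q,-c,0],[0,0,-1.]])@Ro.from_euler('y',tilt,degrees=True).as_matrix()
    print('t',round(s['time_s'],2),'pos',s['ee_pos'].round(1),'yaw',np.degrees(np.arctan2(R[1,0],R[0,0])).round(1),'q',s['q'].round(1),'F',s['force'].round(1),'T',s['ft_torque'].round(2),'w',round(s['grip_width'],1))
    print('shift',((np.array(p)-s['ee_pos'])@R/1000).round(4),'rot',Ro.from_matrix(R.T@G).as_rotvec(degrees=True).round(1))
E
python3 -m pendant '[{"linear":[0.046,-0.034,0.004],"delta_rot":[0,0,-10],"gripper":0.045},{"linear":[0.092,-0.068,0.008],"delta_rot":[0,0,-20],"gripper":0.045},{"linear":[0.138,-0.102,0.012],"delta_rot":[0,0,-30],"gripper":0.045},{"linear":[0.184,-0.136,0.016],"delta_rot":[0,0,-40],"gripper":0.045},{"linear":[0.23,-0.17,0.02],"delta_rot":[0,0,-50],"gripper":0.045}]'
python3 -c "
from h import *
goto([582.5,27.5,180],198.8)"
```

```text
time_s: 0.72
ee_pos: [348.1, -308.3, 218.9]
tcp_rot: [[0.359, 0.933, -0.0], [0.933, -0.359, 0.0], [0.0, -0.0, -1.0]]
force: [1.0, -1.0, 1.0]
grip_width: 45.0
t 0.72 pos [ 348.1 -308.3  218.9] yaw 69.0 q [-49.4   9.4 -14.9  65.8   0.   61.7] F [ 1. -1.  1.] T [-0.02 -0.03  0.03] w 45.0
shift [0.3975 0.0983 0.039 ] rot [   0.    -0.  -129.8]
```

```bash
python3 -m pendant '[{"linear":[0.05,0.012,0.003],"delta_rot":[0,0,-10],"gripper":0.045},{"linear":[0.1,0.024,0.006],"delta_rot":[0,0,-20],"gripper":0.045},{"linear":[0.15,0.036,0.009],"delta_rot":[0,0,-30],"gripper":0.045},{"linear":[0.2,0.048,0.012],"delta_rot":[0,0,-40],"gripper":0.045},{"linear":[0.25,0.06,0.015],"delta_rot":[0,0,-50],"gripper":0.045}]'
python3 -c "
from h import *
goto([582.5,27.5,180],198.8)"
```

```text
time_s: 1.35
ee_pos: [494.9, -97.4, 203.9]
tcp_rot: [[-0.485, 0.875, -0.001], [0.875, 0.485, -0.0], [0.0, -0.001, -1.0]]
force: [0.8, -0.9, 0.6]
grip_width: 45.0
t 1.35 pos [494.9 -97.4 203.9] yaw 119.0 q [-18.3  14.3 -11.   64.8  -0.   42.7] F [ 0.8 -0.9  0.6] T [ 0.   -0.06 -0.01] w 45.0
shift [0.0668 0.1372 0.0238] rot [ -0.   -0.  -79.8]
```

```bash
python3 -m pendant '[{"linear":[0.013,0.027,0.005],"delta_rot":[0,0,-10],"gripper":0.045},{"linear":[0.027,0.055,0.01],"delta_rot":[0,0,-20],"gripper":0.045},{"linear":[0.04,0.082,0.014],"delta_rot":[0,0,-30],"gripper":0.045},{"linear":[0.053,0.11,0.019],"delta_rot":[0,0,-40],"gripper":0.045},{"linear":[0.0668,0.1372,0.0238],"delta_rot":[0,0,-50],"gripper":0.045}]'
python3 -m pendant '[{"linear":[0,0,0],"delta_rot":[0,0,-10],"gripper":0.045},{"linear":[0,0,0],"delta_rot":[0,0,-20],"gripper":0.045},{"linear":[0,0,0],"delta_rot":[0,0,-29.8],"gripper":0.045},{"linear":[0,0,0.01],"delta_rot":[0,0,-29.8],"gripper":0.045},{"linear":[0,0,0.02],"delta_rot":[0,0,-29.8],"gripper":0.045}]'
python3 -c "
from h import *
goto([582.5,27.5,74],198.8)
p,d=camera('scene');save('s1.png',p,(250,180,450,380),3)"
```

```text
time_s: 1.98
ee_pos: [582.9, 26.2, 179.8]
tcp_rot: [[-0.982, 0.191, -0.001], [0.191, 0.982, -0.0], [0.001, -0.0, -1.0]]
force: [0.5, -0.1, -0.1]
grip_width: 45.0
time_s: 2.6
ee_pos: [582.3, 25.3, 159.3]
tcp_rot: [[-0.949, -0.314, -0.001], [-0.314, 0.949, -0.0], [0.001, 0.0, -1.0]]
force: [1.0, 0.2, -0.6]
grip_width: 44.9
t 2.6 pos [582.3  25.3 159.3] yaw -161.7 q [ -3.7  24.4  -3.1  62.5  -0.  -22.1] F [ 1.   0.2 -0.6] T [-0.07  0.03 -0.02] w 44.9
shift [-0.0009  0.002   0.0853] rot [ 0.  -0.1 -0.5]
```

View pics/s1.png

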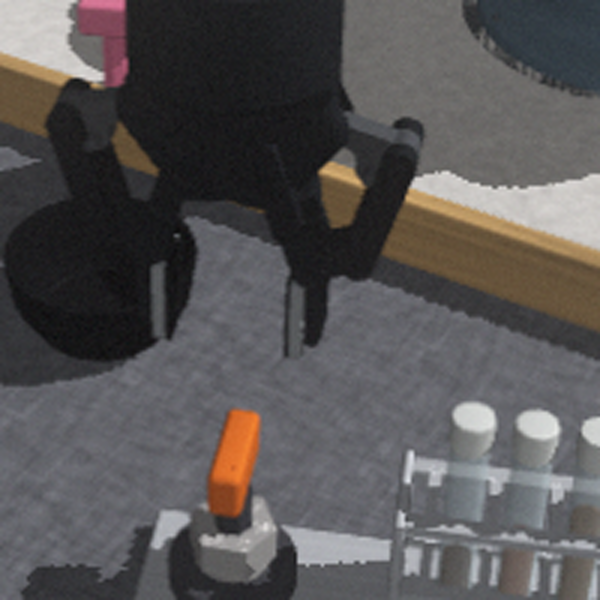

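The picture shows the open jaws above and straddling the key, aligned with the handle (key at crop 235,460) and well clear of the vials. Descending now.

```bash
python3 -m pendant '[{"linear":[-0.0005,0.002,0.02],"delta_rot":[0,0,-0.4],"gripper":0.045},{"linear":[-0.0005,0.002,0.04],"delta_rot":[0,0,-0.4],"gripper":0.045},{"linear":[-0.0005,0.002,0.06],"delta_rot":[0,0,-0.4],"gripper":0.045},{"linear":[-0.0005,0.002,0.078],"delta_rot":[0,0,-0.4],"gripper":0.045},{"linear":[-0.0005,0.002,0.085],"delta_rot":[0,0,-0.4],"gripper":0.045}]'
python3 -m pendant '[{"linear":[0,0,0],"delta_rot":[0,0,0],"gripper":0.028},{"linear":[0,0,0],"delta_rot":[0,0,0],"gripper":0.024},{"linear":[0,0,0],"delta_rot":[0,0,0],"gripper":0.02},{"linear":[0,0,0],"delta_rot":[0,0,0],"gripper":0.018},{"linear":[0,0,0],"delta_rot":[0,0,0],"gripper":0.017}]'
python3 -c "
from h import *
goto([582.5,27.5,74],198.8)"
```

```text
time_s: 3.28
ee_pos: [581.2, 27.4, 73.8]
tcp_rot: [[-0.947, -0.322, -0.003], [-0.322, 0.947, 0.0], [0.003, 0.001, -1.0]]
force: [0.0, -0.2, 1.4]
grip_width: 45.0
time_s: 3.9
ee_pos: [582.8, 27.4, 75.8]
tcp_rot: [[-0.946, -0.323, 0.001], [-0.323, 0.946, -0.0], [-0.0, -0.0, -1.0]]
force: [-0.3, -0.2, 0.5]
grip_width: 17.3
t 3.9 pos [582.8  27.4  75.8] yaw -161.1 q [ -3.5  28.1 -10.5  51.4  -0.  -22.4] F [-0.3 -0.2  0.5] T [0.03 0.   0.02] w 17.3
shift [0.0002 0.0002 0.0018] rot [-0.   0.   0.1]
```

```bash
python3 -m pendant '[{"linear":[0,0,0.001],"delta_rot":[0,0,0],"gripper":0.014},{"linear":[0,0,0.001],"delta_rot":[0,0,0],"gripper":0.01},{"linear":[0,0,0.001],"delta_rot":[0,0,0],"gripper":0.008},{"linear":[0,0,0.001],"delta_rot":[0,0,0],"gripper":0.008},{"linear":[0,0,0.001],"delta_rot":[0,0,0],"gripper":0.008}]'
python3 -c "
from h import *
goto([582.5,27.5,74],198.8)"
```

```text
time_s: 4.53
ee_pos: [583.5, 27.2, 75.7]
tcp_rot: [[-0.946, -0.323, 0.002], [-0.323, 0.946, -0.001], [-0.002, -0.001, -1.0]]
force: [-0.9, 0.0, 5.9]
grip_width: 13.0
t 4.53 pos [583.5  27.2  75.7] yaw -161.1 q [ -3.5  28.1 -10.5  51.3  -0.  -22.4] F [-0.9  0.   5.9] T [-0.06  0.15 -0.07] w 13.0
shift [0.0009 0.0006 0.0017] rot [-0.1  0.1  0.1]
```

```bash
python3 -m pendant '[{"linear":[0,0,-0.001],"delta_rot":[0,0,4],"gripper":0.008},{"linear":[0,0,-0.001],"delta_rot":[0,0,8],"gripper":0.008},{"linear":[0,0,-0.001],"delta_rot":[0,0,12],"gripper":0.008},{"linear":[0,0,-0.001],"delta_rot":[0,0,16],"gripper":0.008},{"linear":[0,0,-0.001],"delta_rot":[0,0,20],"gripper":0.008}]'
python3 -c "
from h import *
goto([582.5,27.5,74],101)"
```

```text
time_s: 5.15
ee_pos: [583.4, 26.7, 75.8]
tcp_rot: [[-1.0, 0.022, 0.002], [0.022, 1.0, -0.002], [-0.002, -0.002, -1.0]]
force: [0.9, -1.4, -0.7]
grip_width: 13.3
t 5.15 pos [583.4  26.7  75.8] yaw 178.7 q [ -3.6  28.1 -10.5  51.3  -0.1  -2.3] F [ 0.9 -1.4 -0.7] T [-0.42 -0.27  0.01] w 13.3
shift [0.001  0.0008 0.0018] rot [-0.   0.1 77.7]
```

```bash
python3 -m pendant '[{"linear":[0,0,0],"delta_rot":[0,0,6],"gripper":0.008},{"linear":[0,0,0],"delta_rot":[0,0,12],"gripper":0.008},{"linear":[0,0,0],"delta_rot":[0,0,18],"gripper":0.008},{"linear":[0,0,0],"delta_rot":[0,0,24],"gripper":0.008},{"linear":[0,0,0],"delta_rot":[0,0,30],"gripper":0.008}]'
python3 -c "
from h import *
goto([582.5,27.5,74],101)"
```

```text
time_s: 5.78
ee_pos: [583.3, 25.9, 75.8]
tcp_rot: [[-0.854, 0.521, 0.001], [0.521, 0.854, -0.003], [-0.003, -0.002, -1.0]]
force: [0.8, -4.0, 0.3]
grip_width: 13.3
t 5.78 pos [583.3  25.9  75.8] yaw 148.6 q [ -3.6  28.1 -10.5  51.3  -0.2  27.8] F [ 0.8 -4.   0.3] T [-0.94 -0.14  0.09] w 13.3
shift [0.0015 0.0009 0.0018] rot [-0.   0.2 47.6]
```

```bash
python3 -m pendant '[{"linear":[0,-0.001,0],"delta_rot":[0,0,6],"gripper":0.008},{"linear":[0,-0.0015,0],"delta_rot":[0,0,12],"gripper":0.008},{"linear":[0,-0.0018,0],"delta_rot":[0,0,18],"gripper":0.008},{"linear":[0,-0.0021,0],"delta_rot":[0,0,24],"gripper":0.008},{"linear":[0,-0.0024,0],"delta_rot":[0,0,30],"gripper":0.008}]'
python3 -c "
from h import *
goto([582.3,25.2,74],101)"
```

```text
time_s: 6.4
ee_pos: [582.6, 25.0, 75.9]
tcp_rot: [[-0.48, 0.877, 0.002], [0.877, 0.48, -0.001], [-0.002, 0.002, -1.0]]
force: [1.7, -0.9, -0.9]
grip_width: 13.0
t 6.4 pos [582.6  25.   75.9] yaw 118.7 q [ -3.8  28.  -10.7  51.2  -0.   57.6] F [ 1.7 -0.9 -0.9] T [-0.13 -0.45 -0.01] w 13.0
shift [ 0.0003 -0.0002  0.0019] rot [ 0.1  0.1 17.7]
```

```bash
python3 -m pendant '[{"linear":[0,0,0],"delta_rot":[0,0,5],"gripper":0.008},{"linear":[0,0,0],"delta_rot":[0,0,10],"gripper":0.008},{"linear":[0,0,0],"delta_rot":[0,0,15],"gripper":0.008},{"linear":[0,0,0],"delta_rot":[0,0,17.5],"gripper":0.008},{"linear":[0,0,0],"delta_rot":[0,0,17.5],"gripper":0.008}]'
python3 -c "
from h import *
goto([582.3,25.2,74],101)
p,d=camera('scene');save('s2.png',p,(270,280,420,420),4)"
```

```text
time_s: 7.02
ee_pos: [582.2, 24.9, 75.8]
tcp_rot: [[-0.197, 0.98, 0.002], [0.98, 0.197, -0.001], [-0.001, 0.001, -1.0]]
force: [2.2, -1.0, 0.1]
grip_width: 13.2
t 7.03 pos [582.2  24.9  75.8] yaw 101.4 q [ -3.8  28.  -10.7  51.2  -0.1  74.9] F [ 2.2 -1.   0.1] T [-0.43 -0.4  -0.03] w 13.2
shift [0.0003 0.0002 0.0018] rot [0.1 0.1 0.4]
```

View pics/s2.png

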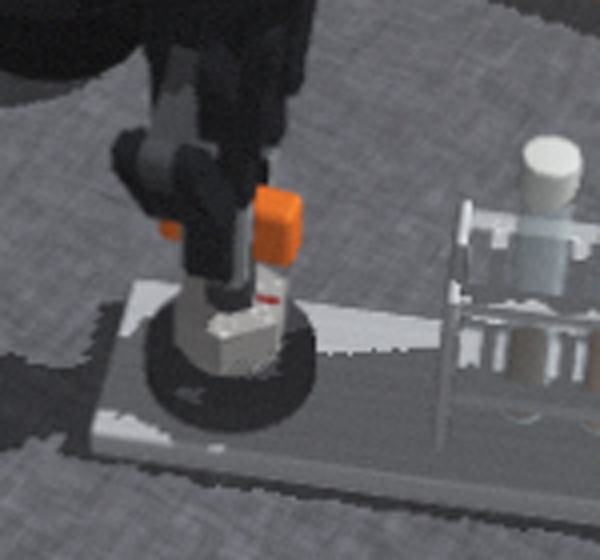

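The handle now lies along the rack, and the red index mark on the socket (crop 265,298) points to the vials. I'll measure the mark's angle before and after.

```bash
python3 - <<'E'
from h import *
def red(n,p,box):
    h=cv2.cvtColor(p,cv2.COLOR_RGB2HSV);m=((h[...,0]<3)|(h[...,0]>172))&(h[...,1]>90)&(h[...,2]>60)
    v,u=np.nonzero(m[box[1]:box[3],box[0]:box[2]]);
    if not len(u): return print(n,'none')
    c=get_calibration(n);X=onz(c,np.c_[u+box[0],v+box[1]],50)
    print(n,len(u),(u+box[0]).mean().round(1),(v+box[1]).mean().round(1),X.mean(0).round(1),X.min(0).round(1),X.max(0).round(1))
red('top',np.load('top0.npz')['p'],(220,140,270,180)); red('scene',np.load('scene0.npz')['p'],(305,335,360,385))
p,_=camera('scene');red('scene',p,(305,335,360,385)); p,_=camera('top');red('top',p,(220,140,270,180))
E
```

```text
top 2 244.5 163.5 [568.3  23.3  50. ] [567.5  22.5  50. ] [569.2  24.1  50. ]
scene none
scene 9 336.7 354.4 [578.3  37.8  50. ] [576.8  34.5  50. ] [579.6  40.8  50. ]
top none
```

Kinematics put the lock at 91° or more (key turned 99° from the row's perpendicular, less up to 8° of play). The mark at about 108° matches the expected 110°. I'll back off to mid-play and pull straight up.

```bash
python3 -m pendant '[{"linear":[0,0,0],"delta_rot":[0,0,-3.5],"gripper":0.008},{"linear":[0,0,0],"delta_rot":[0,0,-7],"gripper":0.008},{"linear":[0,0,-0.004],"delta_rot":[0,0,-7],"gripper":0.008},{"linear":[0,0,-0.008],"delta_rot":[0,0,-7],"gripper":0.008},{"linear":[0,0,-0.012],"delta_rot":[0,0,-7],"gripper":0.008}]'
python3 -m pendant '[{"linear":[0,0,-0.006],"delta_rot":[0,0,0],"gripper":0.008},{"linear":[0,0,-0.018],"delta_rot":[0,0,0],"gripper":0.008},{"linear":[0,0,-0.034],"delta_rot":[0,0,0],"gripper":0.008},{"linear":[0,0,-0.054],"delta_rot":[0,0,0],"gripper":0.008},{"linear":[0,0,-0.074],"delta_rot":[0,0,0],"gripper":0.008}]'
python3 -c "
from h import *
goto([454.7,-126.4,160],164.5)
p,d=camera('scene');np.save('s3.npy',p);save('s3.png',p,(270,230,420,400),3.5)"
```

```text
time_s: 7.8
ee_pos: [581.8, 25.2, 87.8]
tcp_rot: [[-0.315, 0.949, 0.001], [0.949, 0.315, -0.0], [-0.001, 0.001, -1.0]]
force: [4.1, -2.6, -4.1]
grip_width: 13.1
time_s: 8.43
ee_pos: [580.9, 25.6, 163.1]
tcp_rot: [[-0.315, 0.949, -0.0], [0.949, 0.315, 0.0], [0.0, -0.0, -1.0]]
force: [1.1, -0.2, -0.7]
grip_width: 12.9
t 8.43 pos [580.9  25.6 163.1] yaw 108.4 q [-3.7 24.1 -3.  62.9  0.  67.9] F [ 1.1 -0.2 -0.7] T [-0.04 -0.01 -0.02] w 12.9
shift [-0.1045 -0.1677  0.0031] rot [  0.   -0.  -56.1]
```

View pics/s3.png

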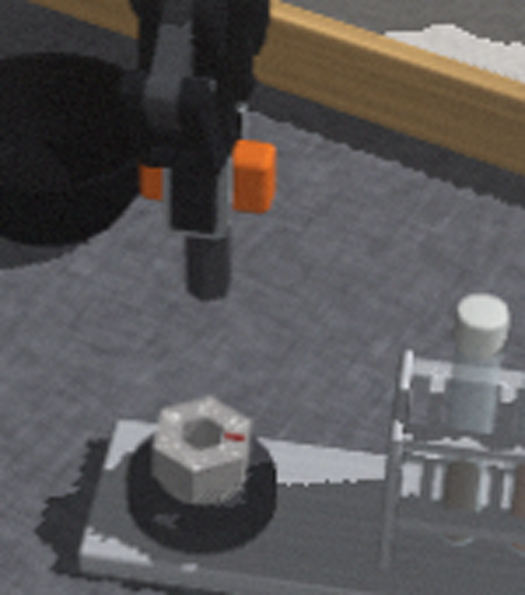

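```bash
python3 - <<'E'
from h import *
c=get_calibration('scene');f=lambda x,y:[270+(x+.5)/3.5-.5,230+(y+.5)/3.5-.5]
X=onz(c,[f(203,433),f(234,437),f(224,435),f(245,439)],50)
for P in X[1:]: print(X[0].round(1),P.round(1),np.degrees(np.arctan2(*(P-X[0])[1::-1])).round(1))
V=onz(c,[f(225,435),f(245,439)],50);print('line',np.degrees(np.arctan2(*(V[1]-V[0])[1::-1])))
E
```

```text
[582.6  27.   50. ] [578.5  37.6  50. ] 111.0
[582.6  27.   50. ] [579.5  34.   50. ] 113.6
[582.6  27.   50. ] [577.3  41.5  50. ] 109.9
line 105.62308451376595
```

The mark sits at about 110°, against the target of 110.5°, so the lock is at about 90°. The key is out and held upright (crop 205,215). Carrying it to the black bowl.

```bash
python3 -m pendant '[{"linear":[-0.018,-0.03,0],"delta_rot":[0,0,-9],"gripper":0.008},{"linear":[-0.036,-0.06,0],"delta_rot":[0,0,-18],"gripper":0.008},{"linear":[-0.054,-0.09,0],"delta_rot":[0,0,-28],"gripper":0.008},{"linear":[-0.072,-0.12,0],"delta_rot":[0,0,-37],"gripper":0.008},{"linear":[-0.09,-0.15,0],"delta_rot":[0,0,-47],"gripper":0.008}]'
python3 -c "
from h import *
goto([443,-123,125],164.5,-35)"
```

```text
time_s: 9.1
ee_pos: [466.3, -107.8, 161.9]
tcp_rot: [[-0.911, 0.411, 0.0], [0.411, 0.911, 0.0], [-0.0, 0.0, -1.0]]
force: [-0.6, 0.5, -1.4]
grip_width: 12.9
t 9.1 pos [ 466.3 -107.8  161.9] yaw 155.7 q [-20.6  12.9 -19.3  57.9   0.    3.7] F [-0.6  0.5 -1.4] T [-0.02  0.03 -0.  ] w 12.9
shift [ 0.015  -0.0234  0.0369] rot [ -2.7 -34.9  -8.5]
```

```bash
python3 -m pendant '[{"linear":[0.004,-0.006,0.008],"delta_rot":[-0.7,-9,-2.2],"gripper":0.008},{"linear":[0.008,-0.012,0.016],"delta_rot":[-1.4,-18,-4.4],"gripper":0.008},{"linear":[0.012,-0.018,0.025],"delta_rot":[-2,-26,-6.3],"gripper":0.008},{"linear":[0.015,-0.0234,0.0369],"delta_rot":[-2.7,-34.9,-8.5],"gripper":0.008},{"linear":[0.015,-0.0234,0.0369],"delta_rot":[-2.7,-34.9,-8.5],"gripper":0.008}]'
python3 -c "
from h import *
goto([443,-123,54],164.5,-35)
p,d=camera('scene');save('s4.png',p,(210,120,380,320),3)"
```

```text
time_s: 9.72
ee_pos: [461.5, -129.5, 145.8]
tcp_rot: [[-0.796, 0.273, 0.54], [0.226, 0.962, -0.153], [-0.562, -0.0, -0.827]]
force: [0.5, -0.8, -0.2]
grip_width: 12.8
t 9.72 pos [ 461.5 -129.5  145.8] yaw 164.2 q [-27.4  -9.5 -58.1   7.8   6.5  -9.6] F [ 0.5 -0.8 -0.2] T [0.13 0.56 0.  ] w 12.8
shift [0.0678 0.0013 0.0649] rot [-0.2 -0.8 -0.3]
```

View pics/s4.png

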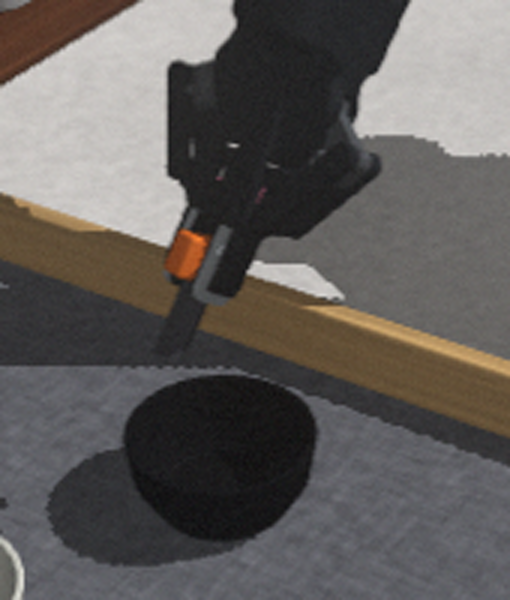

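The key is tilted above the bowl, but joint 3 is at its limit (-58.1°). I'll tilt the other way, with the tip toward the base.

```bash
python3 -m pendant '[{"linear":[0,0,0],"delta_rot":[0,10,0],"gripper":0.008},{"linear":[0,0,0],"delta_rot":[0,20,0],"gripper":0.008},{"linear":[0,0,0],"delta_rot":[0,30,0],"gripper":0.008},{"linear":[0,0,0],"delta_rot":[0,40,0],"gripper":0.008},{"linear":[0,0,0],"delta_rot":[0,50,0],"gripper":0.008}]'
python3 -c "
from h import *
goto([466.3,-129.6,120],164.5,35)"
```

```text
time_s: 10.4
ee_pos: [455.9, -125.9, 140.7]
tcp_rot: [[-0.92, 0.271, -0.282], [0.259, 0.962, 0.082], [0.293, 0.002, -0.956]]
force: [0.5, -0.3, -1.9]
grip_width: 12.7
t 10.4 pos [ 455.9 -125.9  140.7] yaw 164.3 q [-22.   27.9  -3.4  75.6  -1.7  -6. ] F [ 0.5 -0.3 -1.9] T [-0.06 -0.31 -0.04] w 12.7
shift [-0.0166 -0.0008  0.0165] rot [ 0.2 17.9 -0.2]
```

```bash
python3 -m pendant '[{"linear":[-0.01,0,0.005],"delta_rot":[0,9,0],"gripper":0.008},{"linear":[-0.0166,-0.0008,0.0165],"delta_rot":[0,18,0],"gripper":0.008},{"linear":[-0.0166,-0.0008,0.0165],"delta_rot":[0,18,0],"gripper":0.008},{"linear":[-0.0166,-0.0008,0.0165],"delta_rot":[0,18,0],"gripper":0.008},{"linear":[-0.0166,-0.0008,0.0165],"delta_rot":[0,18,0],"gripper":0.008}]'
python3 -c "
from h import *
goto([466.3,-129.6,54],164.5,35)
p,d=camera('scene');save('s5.png',p,(190,100,400,310),2.8)"
```

```text
time_s: 11.02
ee_pos: [468.3, -130.7, 123.6]
tcp_rot: [[-0.797, 0.272, -0.54], [0.224, 0.962, 0.154], [0.561, 0.001, -0.828]]
force: [0.6, 0.6, -0.1]
grip_width: 13.0
t 11.03 pos [ 468.3 -130.7  123.6] yaw 164.3 q [-21.2  46.   17.8  95.8  -3.   -4.5] F [ 0.6  0.6 -0.1] T [-0.19 -0.49  0.03] w 13.0
shift [-0.0373  0.0004  0.0588] rot [ 0.2  0.9 -0.2]
```

View pics/s5.png

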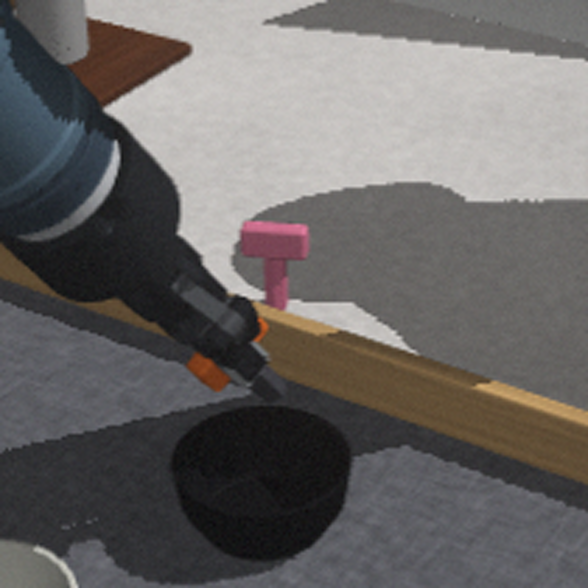

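The key is held tilted over the black bowl (crop 262,380), tip toward the robot, and everything else is clear. Lowering.

```bash
python3 -m pendant '[{"linear":[-0.009,0,0.014],"delta_rot":[0,0,0],"gripper":0.008},{"linear":[-0.018,0,0.028],"delta_rot":[0,0,0],"gripper":0.008},{"linear":[-0.027,0,0.042],"delta_rot":[0,0,0],"gripper":0.008},{"linear":[-0.033,0.0004,0.052],"delta_rot":[0,0,0],"gripper":0.008},{"linear":[-0.0373,0.0004,0.0588],"delta_rot":[0,0,0],"gripper":0.008}]'
python3 -m pendant '[{"linear":[0,0,0],"delta_rot":[0,0,0],"gripper":0.008},{"linear":[0,0,0],"delta_rot":[0,0,0],"gripper":0.008},{"linear":[0,0,0],"delta_rot":[0,0,0],"gripper":0.008},{"linear":[0,0,0],"delta_rot":[0,0,0],"gripper":0.008},{"linear":[0,0,0],"delta_rot":[0,0,0],"gripper":0.008}]'
python3 -c "
from h import *
goto([466.3,-129.6,54],164.5,35)"
```

```text
time_s: 11.7
ee_pos: [465.5, -129.4, 49.3]
tcp_rot: [[-0.793, 0.272, -0.545], [0.223, 0.962, 0.156], [0.567, 0.002, -0.824]]
force: [0.6, 0.6, -0.9]
grip_width: 13.1
time_s: 12.32
ee_pos: [466.1, -129.7, 50.6]
tcp_rot: [[-0.794, 0.272, -0.544], [0.223, 0.962, 0.155], [0.566, 0.002, -0.825]]
force: [-0.3, -0.4, -0.9]
grip_width: 12.9
t 12.32 pos [ 466.1 -129.7   50.6] yaw 164.3 q [-21.2  49.4  13.   87.9  -3.   -4.5] F [-0.3 -0.4 -0.9] T [-0.13 -0.53  0.01] w 12.9
shift [ 0.0018  0.0001 -0.0029] rot [ 0.3  0.6 -0.2]
```

```bash
python3 -m pendant '[{"linear":[0,0,0],"delta_rot":[0,0,0],"gripper":0.018},{"linear":[0,0,0],"delta_rot":[0,0,0],"gripper":0.024},{"linear":[0,0,0],"delta_rot":[0,0,0],"gripper":0.03},{"linear":[0,0,0],"delta_rot":[0,0,0],"gripper":0.032},{"linear":[0,0,0],"delta_rot":[0,0,0],"gripper":0.032}]'
python3 -m pendant '[{"linear":[0.005,0,-0.012],"delta_rot":[0,0,0],"gripper":0.032},{"linear":[0.016,0,-0.03],"delta_rot":[0,0,0],"gripper":0.032},{"linear":[0.035,0,-0.06],"delta_rot":[0,0,0],"gripper":0.032},{"linear":[0.06,0,-0.1],"delta_rot":[0,0,0],"gripper":0.032},{"linear":[0.085,0,-0.14],"delta_rot":[0,0,0],"gripper":0.032}]'
python3 -m pendant '[{"linear":[0,0.04,-0.02],"delta_rot":[0,0,0],"gripper":0.032},{"linear":[0,0.08,-0.03],"delta_rot":[0,0,0],"gripper":0.032},{"linear":[0,0.12,-0.03],"delta_rot":[0,0,0],"gripper":0.032},{"linear":[0,0.15,-0.03],"delta_rot":[0,0,0],"gripper":0.032},{"linear":[0,0.15,-0.03],"delta_rot":[0,0,0],"gripper":0.032}]'
python3 - <<'E'
from h import *
goto([466,-130,54],164.5,35)
a,_=camera('top');b,_=camera('scene')
A=cv2.resize(a[80:290,200:520],(640,420));B=cv2.resize(b[190:420,120:420],(548,420))
cv2.imwrite('pics/end.png',cv2.resize(np.hstack([A,B])[:,:,::-1],(800,283)));save('bowl.png',a,(290,180,400,290),5)
E
```

```text
time_s: 12.95
ee_pos: [466.0, -129.6, 50.5]
tcp_rot: [[-0.794, 0.272, -0.544], [0.223, 0.962, 0.155], [0.566, 0.002, -0.824]]
force: [0.0, -0.1, 0.6]
grip_width: 32.4
time_s: 13.58
ee_pos: [474.7, -132.4, 216.3]
tcp_rot: [[-0.794, 0.272, -0.544], [0.223, 0.962, 0.155], [0.566, 0.002, -0.825]]
force: [0.6, -0.8, 0.3]
grip_width: 31.5
time_s: 14.2
ee_pos: [532.1, 9.2, 239.6]
tcp_rot: [[-0.795, 0.269, -0.544], [0.22, 0.963, 0.154], [0.565, 0.002, -0.825]]
force: [0.2, 0.8, -1.5]
grip_width: 32.2
t 14.2 pos [532.1   9.2 239.6] yaw 164.5 q [ -8.3  50.3  43.4 117.3   4.2   6. ] F [ 0.2  0.8 -1.5] T [-0.18 -0.47 -0.02] w 32.2
shift [-0.083  -0.1522  0.1677] rot [0.2 0.6 0. ]
```

View pics/end.png

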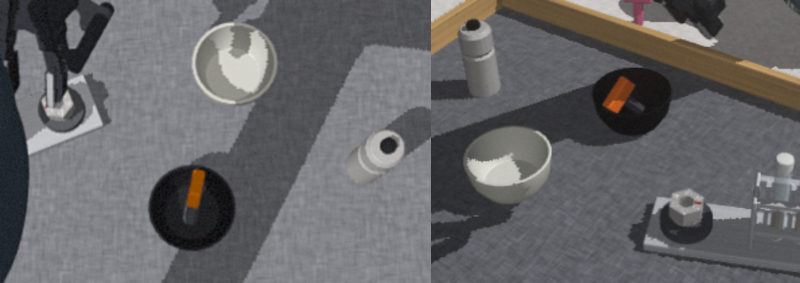

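The key lies inside the upright black bowl (190,195 in the left half), the mill and white bowl are in place, and the mark still points to the vials. I'll run one last numeric check and hand in.

```bash
python3 - <<'E'
from h import *
c=get_calibration('scene');p,d=camera('scene')
h=cv2.cvtColor(p,cv2.COLOR_RGB2HSV);m=((h[...,0]<3)|(h[...,0]>172))&(h[...,1]>90)&(h[...,2]>60)
v,u=np.nonzero(m[335:385,305:360]);X=onz(c,np.c_[u+305,v+335],50).mean(0);print('mark',X.round(1),np.degrees(np.arctan2(X[1]-27,X[0]-582.6)).round(1))
for nm,b,z in(('black',(245,240,322,305),44),('mill',(138,200,182,275),60)):
    vv,uu=np.mgrid[b[1]:b[3],b[0]:b[2]];Q=cloud(c,np.c_[uu.ravel(),vv.ravel()],d[vv,uu].ravel());Q=Q[Q[:,2]>z]
    print(nm,cv2.minEnclosingCircle(Q[:,:2].astype(np.float32)),Q[:,2].max())
job_done()
E
```

```text
mark [578.3  37.8  50. ] 111.8
black ((729.3782958984375, 73.21256256103516), 389.1063537597656) 611.5359045403933
mill ((768.836181640625, -23.39007568359375), 424.3883056640625) 611.5359045403933
the job is handed in; nothing more can be done
```

I turned the key clockwise until the lock was at about a quarter turn, pulled it straight up out of the socket and set it down in the black bowl. The job was handed in at about 14 s of the 45 s allowed.

- **Lock:** the socket's red mark read about 110–112° in the images. A full quarter turn puts it at 110.5°, so the lock is at about 89–90°, good to a few degrees.
- **Bowl and bystanders:** the last picture shows the key lying inside the upright black bowl, with the mill and white bowl visibly where they were.
- **Forces:** the wrist force stayed under about 7 N in every reading.
- **Failed check:** the last numeric check of the bowl and mill positions gave nonsense, because I let pixels with no depth reading into the fit. That they stayed put rests on the picture alone.
- **Changed on the way:** my first tilt over the bowl ran joint 3 to within half a degree of its range, so I tilted the key the other way before releasing it.

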